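# Lay a standing shelf bracket down on the cork rest board

### The job

Push the standing wooden bracket along the bench until its heel is up against the near edge of the cork rest board, still upright. Then tip it over that edge with the fingers and lower it gently, never letting it drop, until its tall leg lies flat on the cork with the heel still within 4 cm of the edge. Do not grip, lift or press hard on the bracket, and leave the jar, bottle, spatula and wax bar alone.

Things in the scene. Friction and masses are not known exactly. Their poses are not given: they have to be found in the camera images.
- bracket: Loose L-shaped dark wood bracket, about 250 g, standing on its foot: a bar 100 long (x), 50 wide (y), 22 mm thick. Its tall leg, 16 mm thick, 50 wide, rises at the heel to 165 mm above the bench. Origin: the heel, bottom outer corner of the L, mid-width. z runs up the leg, x out of the leg's back towards the rest board; foot from x = -100 to 0, leg from x = -16 to 0 mm. The crook is open.
- bracket_top (a point): Centre of the leg's top end, 165 mm above the heel (axes as the bracket's). Leaning over the board's edge the bracket balances at about 30 degrees of tilt; its heel creeps back from the edge as it tips; beyond that it falls onto the board unless held back, e.g. by a finger in the crook against the inner (upper) face of the foot.
- pad_edge (a point): Stop: middle of the upper near edge of the rest board, fixed, cork on plywood, 200 (x) by 160 (y) by 6 mm thick, flat on the bench. x points across the board away from the bracket, y along the edge, z up; the board spans x = 0 to 200, y = -80 to 80 mm, top at z = 0. The bracket starts 20 to 45 mm short of this edge, roughly square to it.
- jar: Glass jar with a metal lid, diameter 60, height 65 mm, loose; origin at the centre of its underside. Leave alone.
- bottle: Amber bottle, diameter 48, height 115 mm, loose; origin at the centre of its underside. Leave alone.
- spatula: Spatula 170 mm long lying on the bench, loose; x along it. Leave alone.
- wax_bar: Off-white bar of hard wax, 90 (x) by 28 by 18 mm, loose; origin at the centre of its underside. Leave alone.
Mind the look-alikes: they are no part of the job. Of the things like the bracket, leave any that is yellow; of the rest the larger one is meant.

How it is judged:
On the way:
1. the bracket, still upright, has been pushed up to the near edge of the rest board (heel within 10 mm of it) (x of bracket in the frame of pad_edge above -0.01 m and angle between bracket's own z axis and vertical below 0.12 rad), for 0.2 s.
At the end, for the whole second after the job is handed in: The bracket lies at rest on the back of its tall leg on the cork, level within 0.1 rad and square to the edge within 0.25 rad, its heel within 40 mm of the board's near edge (either side) and within 70 mm of the edge's middle (angle between bracket's own z axis and vertical between 1.47 and 1.67 rad and angle between the z axis of bracket and the x axis of pad_edge, either way round below 0.25 rad and x of bracket_top in the frame of pad_edge above 0.12 m and z of bracket_top in the frame of pad_edge below 0.02 m and x of bracket in the frame of pad_edge between -0.04 and 0.04 m and y of bracket in the frame of pad_edge between -0.07 and 0.07 m and angle between bracket's own y axis and vertical between 1.47 and 1.67 rad and linear speed of bracket below 0.02 m/s and angular speed of bracket below 0.1 rad/s); the robot touches nothing.
It fails at once if the bracket drops or is knocked over (turns faster than 3.5 rad/s) (angular speed of bracket above 3.5 rad/s).
It fails at once if the bracket is lifted (heel more than 30 mm above the bench) (height (world z) of bracket above 0.03 m).
It fails at once if the bracket is gripped or pressed hard (over 30 N from the fingers) (contact force between the fingers and bracket above 30 N).
It fails at once if a bystander is moved by more than 20 mm (distance of any of jar, bottle, spatula, wax_bar from where it was at the start of the episode above 0.02 m).
It also fails if it takes over 69 s, if anything falls off the work surface, if the arm or the gripper's body presses on something with over 40 N, if the wrist force passes 120 N, or if a joint passes its speed limit or range.

### The arm

A 6-joint arm with a two-finger parallel gripper is mounted at the origin on the work surface. World frame = base frame: x ahead of the robot, y to its left, z up, the work surface at z = 0. Lengths are in m, angles in rad, forces in N, time in s.
With the tool pointing down it reaches from about 0.4 to 0.825 m from the base axis. Payload 7 kg.
Tool frame: the origin (TCP) lies at the centre of the arm's flange, where the gripper is bolted on; the fingertips stand 178 mm ahead of it and the grasp point (between the pads) lies 159 mm ahead of it (arm.tip_reach is the distance from the TCP to the fingertips, in m); z points along the fingers, y is the direction in which the jaws open and shut (so a half turn about z gives the same grasp; the last joint's range is limited). The gripper opens to 88 mm and grips with 3 to 60 N. Pads are 19 mm wide; open, the fingers measure 130 mm over their backs; the gripper's body (78 mm by 193 mm) begins 47 mm behind the grasp point.
Start: joints at [1.539, 0.359, 0.012, 0, -1.224, -0.288], TCP at [0.212, 0.641, 0.405] pointing down, gripper open.
Joint ranges: [-3.07, 3.07], [-1.43, 2.12], [-1.02, 1.25], [-3.03, 1.67], [-3.05, -0], [-3.03, 3.03]. Speed limits (rad/s): [2.39, 2.39, 3.01, 3.14, 3.14, 3.14].

### API

Orientations are given as [roll, pitch, yaw] about the fixed x, y, z axes, in that order (R = Rz(yaw) Ry(pitch) Rx(roll)).
In Python, from station import arm gives the robot as it stands.
- The arm moves only by the shell command python3 -m inch 'ROWS' [OPENING] [FORCE]. ROWS is JSON, a list that holds one entry, the list of rows, each a list of 6 numbers: the shift along the world's x, y, z in units of 200 mm (1.0 is 200 mm), then the turn, a rotation vector about the world's x, y, z in units of 180 degrees (1.0 is 180 degrees). A call has 1 to 8 rows; each row is the pose to reach, as a shift and turn from the pose commanded when the call began, turning the shorter way round; what a row does not reach only later rows make up. A row lasts 1/8 s, in which the tool goes at most 62.5 mm and 10.7 degrees, less where a joint would pass 70% of its speed; a pose out of reach is approached as far as the arm can. A call with a number of a shift or a turn outside -1 to 1 is refused whole. A call with a gripper value outside its range is refused whole. OPENING is the finger opening in mm, from 0 to 87.6, set as the call begins (- or left out, the last holds). The fingers move at their own pace and stop on an object; FORCE is the grip in N (left out, the last holds). Time passes only in rows, so rows that repeat a pose let the fingers close. It gives the time, the measured TCP pose, the force and the opening at its end, in the units of the state.
- arm.get_state(): the state, without advancing time (a new reading comes with each control period).
- arm.grab_frame(name): name is "scene" or "top"; returns the picture (420x560x3 uint8, blue, green, red); there is no depth.
- arm.camera_params(name): a dict with "vertical_fov" (degrees; the focal length in pixels is half the picture's height over the tangent of half this angle, whatever the lens; pixels are square), "cx", "cy" (the principal point, pixels), "k1" (the pictures are not rectified: a ray, as slopes to the right and down, at radius r is drawn at 1 + k1 r^2 times it, then the intrinsics apply), "pose" (4x4, takes a point from camera to world coordinates). Camera axes: x right, y down, z forward; pixel columns grow to the right and rows downward; lengths in m; the calibration is good to about 2 mm. A picture is of the moment at which its call begins. camera_params takes no time and is no camera call.
- arm.job_done(): hands the job in, once; it reports no verdict.
Trained networks look in the newest picture that a camera, given by its name, has taken for a name from the list of things; names that differ only in an ending like _2 or _b are one class to them, and where a whole thing is asked for, a point or a joint stands for the part that bears it (a point fixed in the world has none). Each returns a list of dicts, best first, with "score" (0 to 1); they miss things now and then, are a little off and sometimes report something else, mostly with a low value. They report only what shows in the picture. A call takes as long as a camera call. They do not tell look-alikes from the thing itself.
- arm.search_frame(target, camera): "box" ([left, top, right, bottom] in pixels, round what is visible of it).
- arm.regions_of(target, camera): "region" (420x560 bool, what is visible of it) and "box" ([left, top, right, bottom] in pixels, round what is visible of it).
The state is a dict: "t": time; "q": joint angles; "qd": joint speeds; "joint_efforts": joint torques, N m; "eef_pos": TCP position; "ee_rot": TCP orientation; "force": force on the tool from outside, world axes, zero at the start; "moment": the same for the moment, N m; "width": finger opening in m.
Only numpy, scipy, OpenCV 4.12 (cv2) and the standard library are available. Lean on these libraries where they do the work, as an engineer would, in place of code of your own. Each camera call takes 0.05 s, during which the arm holds its last target.

## Working session

There is one attempt and no reset: what is moved stays moved. The work goes in short steps, Python scripts to look and compute and a shell command to move; the robot and the scene stay as the last step left them, time stands still between calls to the robot, and variables do not carry over. Pictures are saved under pics/ and viewed, and the job is handed in when it is done.

```bash
ls; mkdir -p pics
python3 - <<'E'
from station import arm
import cv2
s=arm.get_state();print(s)
for n in ("scene","top"):
    f=arm.grab_frame(n);cv2.imwrite(f"pics/{n}0.png",f);print(n,arm.camera_params(n))
E
```

```text
pics
{'t': 0.0, 'q': array([ 1.53911273e+00,  3.59399191e-01,  1.10559866e-02, -3.50392755e-04,
       -1.22408095e+00, -2.88107354e-01]), 'qd': array([-0.00079476, -0.00034493, -0.00065742, -0.00072182, -0.00123952,
       -0.00077732]), 'joint_efforts': array([ 1.67765702e-04, -5.82711446e+01,  2.93071425e+01,  6.99704468e+00,
        7.23727353e-03, -1.47802734e-04]), 'eef_pos': array([0.21213365, 0.6405989 , 0.40371318]), 'ee_rot': array([ 3.13993832e+00, -1.46761152e-04, -3.19910163e-01]), 'force': array([-0.42107818, -0.85512205,  0.35029989]), 'moment': array([-0.02875507,  0.04043431, -0.01517819]), 'width': 0.08791897285852593}
scene {'vertical_fov': 57.208224166369234, 'cx': 285.4381144464617, 'cy': 204.65554602378566, 'k1': 0.0006526631975377313, 'pose': array([[ 0.69848256,  0.4832085 , -0.52785571,  0.93785626],
       [ 0.71548512, -0.45684732,  0.52855612, -0.43714676],
       [ 0.01425334, -0.74686014, -0.66482838,  0.60149948],
       [ 0.        ,  0.        ,  0.        ,  1.        ]])}
top {'vertical_fov': 55.01536639868022, 'cx': 277.6149853618475, 'cy': 204.10056708565494, 'k1': -0.0859345481466087, 'pose': array([[ 0.02081596, -0.9874625 ,  0.15647524,  0.42354763],
       [-0.99970542, -0.01860403,  0.01558741, -0.06463549],
       [-0.01248091, -0.15675361, -0.98755888,  0.84627763],
       [ 0.        ,  0.        ,  0.        ,  1.        ]])}
```

View pics/scene0.png

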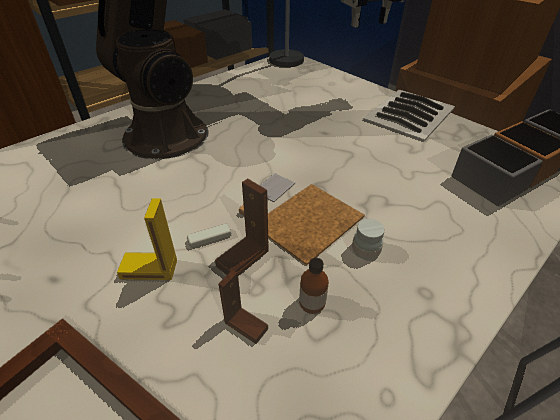

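View pics/top0.png

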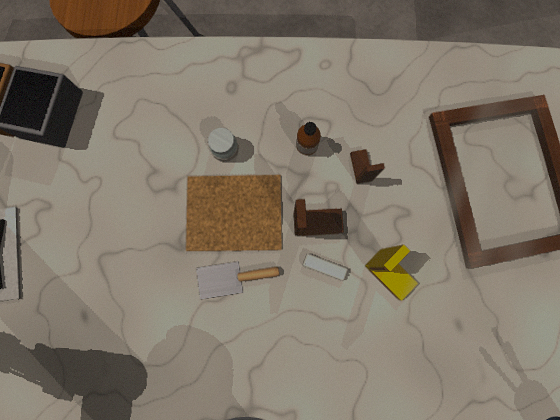

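Run:
```python
from station import arm
for c in ("top","scene"):
  for t in ("bracket","pad_edge"):
    for d in arm.search_frame(t,c): print(c,t,round(d['score'],2),[round(float(v)) for v in d['box']])
```

```text
top bracket 0.96 [354, 151, 383, 185]
top bracket 0.62 [294, 198, 346, 237]
top pad_edge 0.8 [186, 173, 281, 251]
scene bracket 0.83 [214, 178, 270, 276]
scene bracket 0.82 [219, 270, 270, 344]
scene bracket 0.7 [120, 198, 176, 279]
scene pad_edge 0.73 [268, 181, 365, 264]
```

Candidates in the top view are the large dark bracket (320,218), the small dark bracket (366,167) and the yellow bracket (392,272). The large dark one is the target: it isn't yellow, it's the larger of the two dark ones, and it stands squarely in front of the cork's right edge (x≈282). Next I'll take a close crop and measure.

```bash
cat > h.py <<'E'
import numpy as np, cv2
from station import arm
def K(n):
    p=arm.camera_params(n); f=210/np.tan(np.radians(p['vertical_fov']/2)); return p,f
def unproj(n,u,v,z):
    p,f=K(n); d=np.array([(u-p['cx'])/f,(v-p['cy'])/f]); s=d.copy()
    for _ in range(20): s=d/(1+p['k1']*(s@s))
    T=p['pose']; r=T[:3,:3]@np.array([s[0],s[1],1]); o=T[:3,3]
    return o+r*(z-o[2])/r[2]
def proj(n,P):
    p,f=K(n); T=p['pose']; c=T[:3,:3].T@(np.asarray(P)-T[:3,3]); s=c[:2]/c[2]; s=s*(1+p['k1']*(s@s))
    return s*f+[p['cx'],p['cy']]
def crop(n,name,x0,y0,x1,y1,k=4,img=None):
    f=arm.grab_frame(n) if img is None else img
    cv2.imwrite(name,cv2.resize(f[y0:y1,x0:x1],None,fx=k,fy=k,interpolation=cv2.INTER_CUBIC))
E
python3 - <<'E'
from h import *
crop('top','pics/c1.png',175,160,365,260,4)
crop('scene','pics/c2.png',195,165,375,300,4,)
for c in ("top",):
  for t in ("bracket","pad_edge"):
    for d in arm.regions_of(t,c):
      m=d['region'].astype('uint8'); cs,_=cv2.findContours(m,0,2); r=cv2.minAreaRect(max(cs,key=len)); print(t,d['score'],cv2.boxPoints(r).round(1).tolist())
for p in [(187,176),(281,175),(282,250),(187,250)]: print(unproj('top',*p,0.006).round(4))
E
```

```text
bracket 0.95 [[293.0, 199.0], [343.0, 199.0], [343.0, 235.0], [293.0, 235.0]]
bracket 0.69 [[363.5, 265.5], [394.0, 235.0], [430.0, 271.0], [399.5, 301.5]]
bracket 0.6 [[349.3999938964844, 152.8000030517578], [378.6000061035156, 146.3000030517578], [385.3999938964844, 176.89999389648438], [356.20001220703125, 183.39999389648438]]
pad_edge 0.59 [[186.0, 175.0], [280.0, 175.0], [280.0, 251.0], [186.0, 251.0]]
[0.6142 0.1447 0.006 ]
[ 0.6197 -0.0573  0.006 ]
[ 0.4605 -0.0625  0.006 ]
[0.456  0.1359 0.006 ]
```

View pics/c1.png

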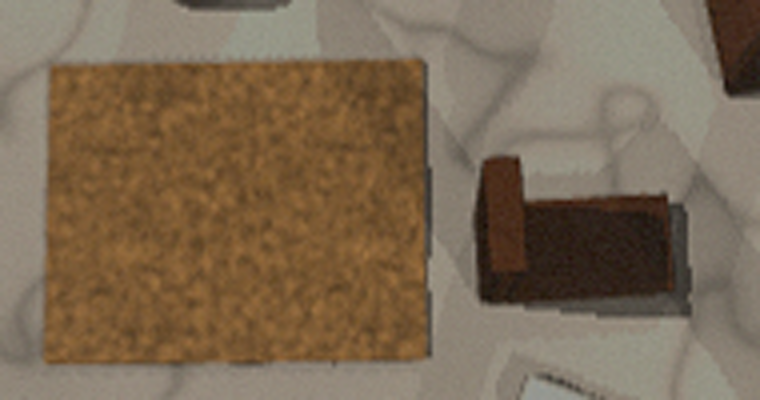

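View pics/c2.png

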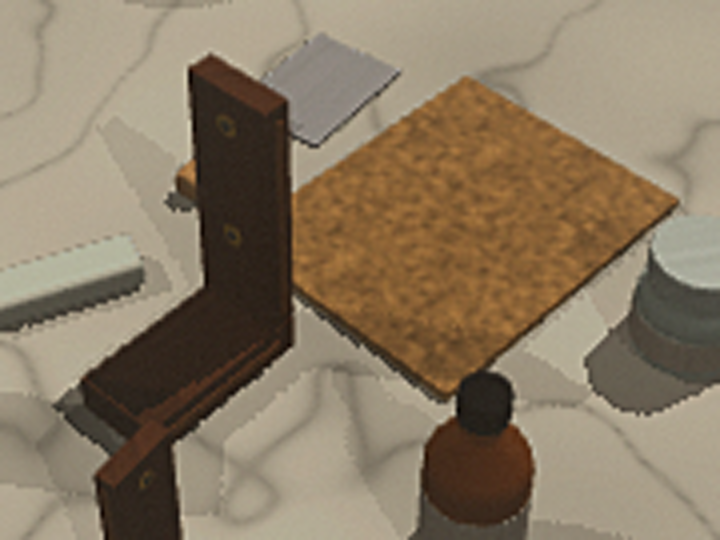

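Run:
```python
from h import *
def c(u,v,z): return unproj('top',175+(u+.5)/4-.5,160+(v+.5)/4-.5,z).round(4)
print('pad',[c(*p,.006) for p in [(50,66),(425,60),(429,360),(44,362)]])
print('top',[c(*p,.165) for p in [(484,158),(520,157),(525,270),(489,271)]])
print('foot',[c(*p,.022) for p in [(672,291),(667,196)]], 'heel',c(480,301,0))
def s(u,v,z): return unproj('scene',195+(u+.5)/4-.5,165+(v+.5)/4-.5,z).round(4)
print('scene top',[s(*p,.165) for p in [(190,67),(210,54),(290,101),(268,116)]],'heel',s(291,345,0),'padcorner',s(442,392,.006),s(467,77,.006),s(680,202,.006))
# bystanders
for t in ("jar","bottle","spatula","wax_bar"):
    d=arm.search_frame(t,'top')
    if d:
        b=d[0]['box']; print(t,d[0]['score'],unproj('top',b[0],b[1],.01).round(3),unproj('top',b[2],b[3],.01).round(3))
```

```text
pad [array([0.6139, 0.1444, 0.006 ]), array([ 0.6205, -0.057 ,  0.006 ]), array([ 0.4612, -0.0622,  0.006 ]), array([0.4557, 0.1388, 0.006 ])]
top [array([ 0.5407, -0.0846,  0.165 ]), array([ 0.5414, -0.1   ,  0.165 ]), array([ 0.4929, -0.1026,  0.165 ]), array([ 0.4922, -0.0874,  0.165 ])]
foot [array([ 0.498, -0.186,  0.022]), array([ 0.5472, -0.1836,  0.022 ])] heel [ 0.4929 -0.0884  0.    ]
scene top [array([ 0.4913, -0.1029,  0.165 ]), array([ 0.4901, -0.0901,  0.165 ]), array([ 0.5406, -0.0862,  0.165 ]), array([ 0.5416, -0.1002,  0.165 ])] heel [ 0.5375 -0.0865  0.    ] padcorner [ 0.6162 -0.0565  0.006 ] [0.4538 0.1372 0.006 ] [0.6139 0.1418 0.006 ]
jar 0.92 [0.721 0.108 0.01 ] [0.644 0.035 0.01 ]
bottle 0.76 [ 0.741 -0.085  0.01 ] [ 0.663 -0.141  0.01 ]
spatula 0.68 [0.432 0.117 0.01 ] [ 0.362 -0.063  0.01 ]
wax_bar 0.69 [ 0.452 -0.103  0.01 ] [ 0.395 -0.193  0.01 ]
```

Run:
```python
from h import *
crop('top','pics/c3.png',335,135,445,310,4)
crop('scene','pics/c4.png',105,185,285,350,4)
```

```text
(no output)
```

View pics/c3.png

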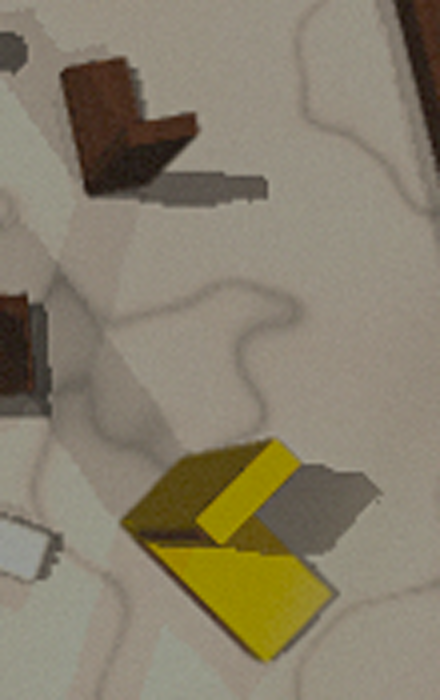

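View pics/c4.png

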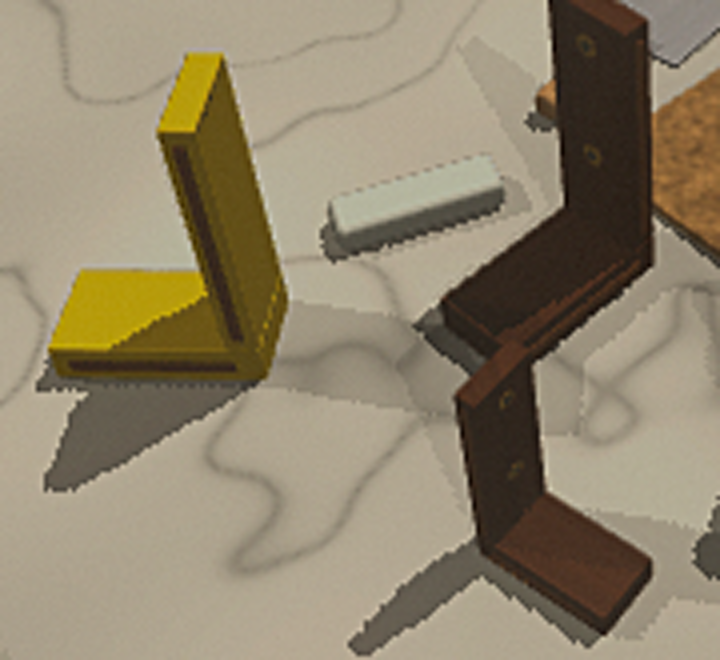

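Run:
```python
from h import *
def c(u,v,z): return unproj('top',335+(u+.5)/4-.5,135+(v+.5)/4-.5,z).round(3)
for p in [(195,530,.165),(275,440,.165),(300,460,.165),(122,522,0),(187,457,0),(268,660,.022),(338,595,.022)]: print('Y',c(*p))
for p in [(60,72,.11),(125,58,.11),(135,95,.11),(90,193,0),(195,115,.015),(200,130,0)]: print('S',c(*p))
```

```text
Y [ 0.428 -0.233  0.165]
Y [ 0.466 -0.268  0.165]
Y [ 0.458 -0.279  0.165]
Y [ 0.432 -0.236  0.   ]
Y [ 0.467 -0.271  0.   ]
Y [ 0.364 -0.305  0.022]
Y [ 0.397 -0.342  0.022]
S [ 0.641 -0.187  0.11 ]
S [ 0.649 -0.218  0.11 ]
S [ 0.631 -0.223  0.11 ]
S [ 0.607 -0.221  0.   ]
S [ 0.647 -0.275  0.015]
S [ 0.643 -0.281  0.   ]
```

```bash
python3 -m inch '[[[0.25,-0.25,0,0,0,0.03],[0.5,-0.5,0,0,0,0.06],[0.75,-0.75,0,0,0,0.09],[1,-1,0,0,0,0.116],[1,-1,0,0,0,0.116]]]' 40; python3 -m inch '[[[0.12,-0.25,0,0,0,0],[0.25,-0.5,0,0,0,0],[0.4,-0.75,0,0,0,0],[0.5,-1,0,0,0,0],[0.5,-1,0,0,0,0]]]'; python3 -m inch '[[[0.0,-0.25,0,0,0,0],[0,-0.5,0,0,0,0],[0,-0.75,0,0,0,0],[0.0,-1,0,0,0,0],[0,-1,0,0,0,0]]]';  python3 -m inch '[[[0.0,-0.25,0,0,0,0],[0,-0.5,0,0,0,0],[0,-0.75,0,0,0,0],[0.0,-1,0,0,0,0],[0,-1,0,0,0,0]]]'
```

```text
t: 1.42
eef_pos: [0.4138, 0.4385, 0.4051]
ee_rot: [-3.141, -0.0, 0.044]
force: [0.5, -0.8, 0.3]
width: 0.0441
t: 2.05
eef_pos: [0.5131, 0.2377, 0.4049]
ee_rot: [3.141, -0.0, 0.041]
force: [-0.0, 0.3, -0.2]
width: 0.0401
t: 2.68
eef_pos: [0.5118, 0.0387, 0.4049]
ee_rot: [-3.142, -0.0, 0.042]
force: [0.8, 0.2, 0.3]
width: 0.0399
t: 3.3
eef_pos: [0.5125, -0.1608, 0.4044]
ee_rot: [3.141, 0.0, 0.042]
force: [-0.2, 1.2, -0.4]
width: 0.0403
```

```bash
python3 -m inch '[[[0.03,-0.21,0,0,0,0],[0.0625,-0.42,0,0,0,0],[0.0625,-0.42,-0.25,0,0,0],[0.0625,-0.42,-0.5,0,0,0],[0.0625,-0.42,-0.7,0,0,0],[0.0625,-0.42,-0.8,0,0,0],[0.0625,-0.42,-0.8,0,0,0]]]'
python3 - <<'E'
from h import *
cv2.imwrite('pics/s1.png',arm.grab_frame('scene'));cv2.imwrite('pics/t1.png',arm.grab_frame('top'))
E
```

```text
t: 4.18
eef_pos: [0.5249, -0.2418, 0.2431]
ee_rot: [-3.141, 0.003, 0.046]
force: [-0.3, -0.0, 0.1]
width: 0.0397
```

View pics/s1.png

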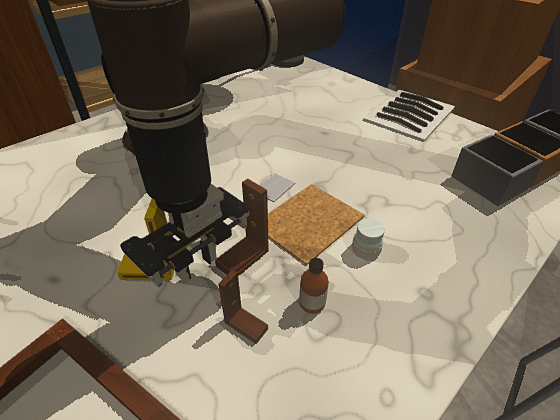

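View pics/t1.png

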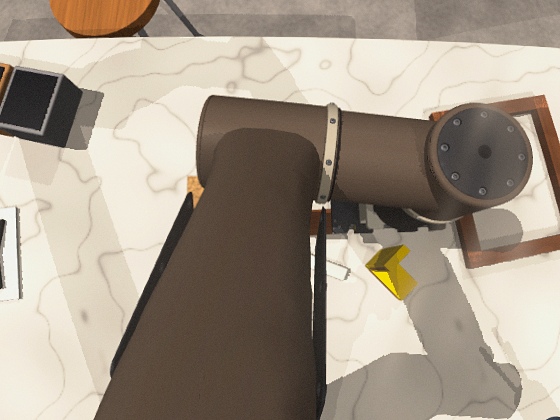

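```bash
python3 -m inch '[[[0,0,-0.12,0,0,0],[0,0,-0.24,0,0,0],[0,0,-0.27,0,0,0],[0,0,-0.27,0,0,0]]]'; python3 -m inch '[[[0,0.04,0,0,0,0],[0,0.07,0,0,0,0],[0,0.1,0,0,0,0],[0,0.12,0,0,0,0],[0,0.12,0,0,0,0]]]'
python3 - <<'E'
from h import *
crop('scene','pics/s2.png',195,165,375,300,4)
E
```

```text
t: 4.78
eef_pos: [0.5253, -0.2431, 0.1916]
ee_rot: [3.141, -0.001, 0.045]
force: [1.0, 0.0, -0.0]
width: 0.0401
t: 5.4
eef_pos: [0.5247, -0.2189, 0.1908]
ee_rot: [-3.142, -0.0, 0.045]
force: [-0.2, -0.2, 1.0]
width: 0.0397
```

View pics/s2.png

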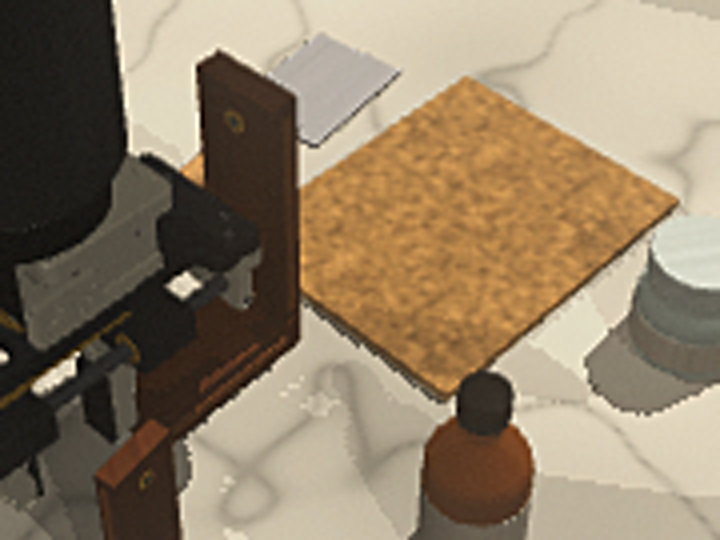

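```bash
python3 - <<'E'
from h import *
def s(u,v,z): return unproj('scene',195+(u+.5)/4-.5,165+(v+.5)/4-.5,z).round(4)
print(s(299,339,0),s(297,97,.165),s(219,49,.165))
E
python3 -m inch '[[[0,0.02,0,0,0,0],[0,0.04,0,0,0,0],[0,0.06,0,0,0,0],[0,0.07,0,0,0,0],[0,0.07,0,0,0,0]]]'
python3 - <<'E'
from h import *
crop('scene','pics/s3.png',195,165,375,300,4)
E
```

```text
[ 0.5373 -0.0807  0.    ] [ 0.5406 -0.082   0.165 ] [ 0.4901 -0.0846  0.165 ]
t: 6.08
eef_pos: [0.5247, -0.205, 0.1906]
ee_rot: [-3.141, -0.0, 0.045]
force: [0.2, 0.5, -0.3]
width: 0.0399
```

View pics/s3.png

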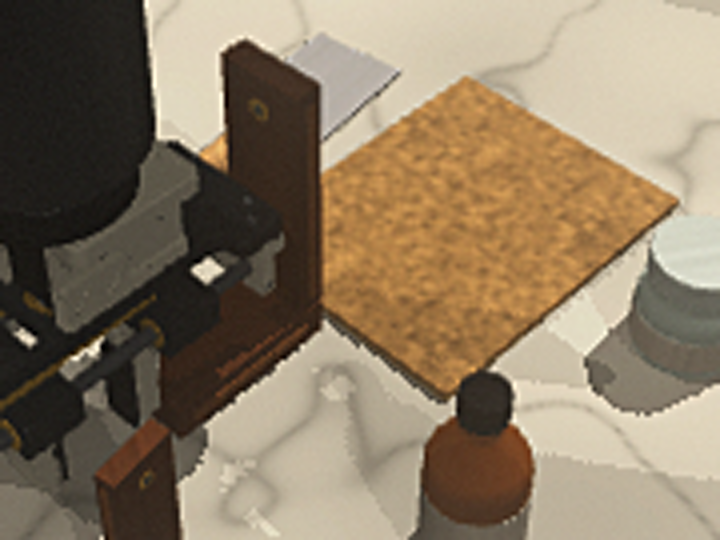

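```bash
python3 -m inch '[[[0,0.015,0,0,0,0],[0,0.025,0,0,0,0],[0,0.03,0,0,0,0],[0,0.03,0,0,0,0]]]'
python3 - <<'E'
from h import *
f=arm.grab_frame('scene')
crop('scene','pics/s4.png',225,165,365,270,5,img=f)
E
```

```text
t: 6.62
eef_pos: [0.5247, -0.1991, 0.1906]
ee_rot: [-3.141, 0.0, 0.045]
force: [0.1, -0.0, 0.6]
width: 0.0399
```

View pics/s4.png

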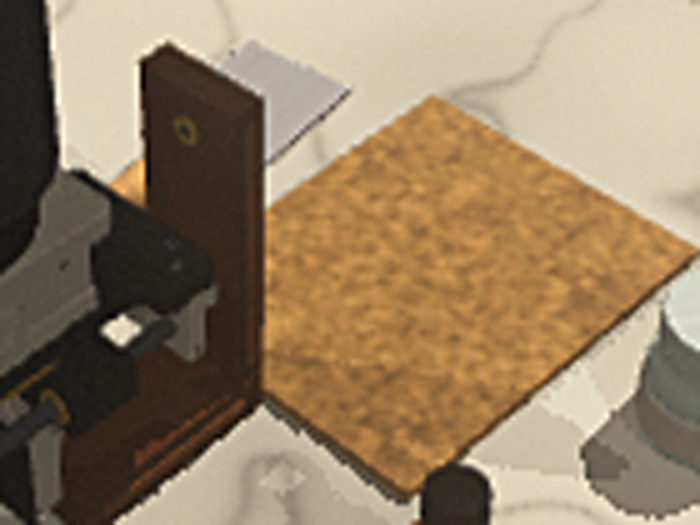

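```bash
python3 - <<'E'
from h import *
def s(u,v,z): return unproj('scene',225+(u+.5)/5-.5,165+(v+.5)/5-.5,z).round(4)
print(s(262,403,0),s(264,102,.165),s(166,42,.165),'pad',s(406,490,.006),s(406,502,0),s(270,397,.006),s(434,96,.006))
E
python3 -m inch '[[[0,0.01,0,0,0,0],[0,0.015,0,0,0,0],[0,0.015,0,0,0,0]]]'
```

```text
[ 0.5397 -0.0613  0.    ] [ 0.5431 -0.0633  0.165 ] [ 0.4918 -0.0654  0.165 ] pad [ 0.6171 -0.0555  0.006 ] [ 0.6181 -0.0561  0.    ] [ 0.5436 -0.0603  0.006 ] [0.4536 0.1374 0.006 ]
t: 7.05
eef_pos: [0.5246, -0.1962, 0.1907]
ee_rot: [3.142, 0.0, 0.045]
force: [-0.4, -1.5, 0.9]
width: 0.0397
```

```bash
python3 -m inch '[[[0,0.01,0,0,0,0],[0,0.01,0,0,0,0],[0,0.01,0,0,0,0]]]'
```

```text
t: 7.42
eef_pos: [0.5244, -0.1955, 0.1909]
ee_rot: [3.14, 0.001, 0.045]
force: [-1.7, -12.5, 2.3]
width: 0.0401
```

```bash
cat > plan.py <<'E'
import numpy as np
d=np.array([-.045,.999]); E=np.array([.517,-.0605]); L=178.
def heel(th):
    t=np.radians(th)
    if th<=31: return np.array([-6*np.tan(t),0.])
    return np.array([0,6.])-7*np.array([np.sin(t),np.cos(t)])
def tip_ab(psi,w): p=np.radians(psi); return np.array([w*np.sin(p),w*np.cos(p)])
def pose(th,phi,a,b):
    """tip centre given in crook coords (a along leg, b along foot), -> world TCP, phi"""
    t=np.radians(th); ex=np.array([np.cos(t),-np.sin(t)]); ez=np.array([np.sin(t),np.cos(t)])
    c=heel(th)+(-16-b)*ex+(22+a)*ez
    p=np.radians(phi); T=c+L*np.array([np.sin(p),np.cos(p)])
    xy=E+d*T[0]/1000
    return np.array([*xy,T[1]/1000]),c
def body(psi,a,b):
    p=np.radians(psi); u=np.array([np.cos(p),np.sin(p)]); l=np.array([np.sin(p),-np.cos(p)])
    c=np.array([a,b]); return [(c+66*u+97*l).round(),(c+66*u-97*l).round()]
if __name__=="__main__":
    w=44
    for th,phi,a,b in [(0,-30,50,44),(0,-30,50,38)]:
        print(th,phi,pose(th,phi,a,b),body(th-phi,a,b))
    for th in (10,20,25,30,35,45,60,75,90):
        phi=-30+th*.2 if th<25 else th-50
        psi=th-phi; a,b=tip_ab(psi,w+1.5)
        if th<25: a+= (25-th)*.6
        P,c=pose(th,phi,a,b); print(th,round(phi,1),P.round(4),'tip',c.round(),'contacts',round(a+w*np.sin(np.radians(psi))),round(b+w*np.cos(np.radians(psi))),body(psi,a,b))
E
python3 plan.py
python3 -m inch '[[[0,-0.05,0,0,0,0],[0,-0.1,0,0,0,0],[0,-0.1,0.2,0,0,0],[0,-0.1,0.5,0,0,0],[0,-0.1,0.75,0,0,0],[0,-0.1,1,0,0,0],[0,-0.1,1,0,0,0]]]' 59
```

```text
0 -30 (array([ 0.523705  , -0.209351  ,  0.22615252]), array([-60.,  72.])) [array([156.,  -7.]), array([ 59., 161.])]
0 -30 (array([ 0.523435  , -0.203357  ,  0.22615252]), array([-54.,  72.])) [array([156., -13.]), array([ 59., 155.])]
10 -28.0 [ 0.5226 -0.1858  0.2243] tip [-42.  67.] contacts 64 71 [array([149.,   0.]), array([ 29., 153.])]
20 -26.0 [ 0.5217 -0.1656  0.2305] tip [-27.  71.] contacts 67 62 [array([151.,  12.]), array([ 12., 146.])]
25 -25 [ 0.5213 -0.1554  0.232 ] tip [-20.  71.] contacts 69 58 [array([152.,  17.]), array([  3., 142.])]
30 -20 [ 0.5204 -0.1355  0.2391] tip [-14.  72.] contacts 69 58 [array([152.,  17.]), array([  3., 142.])]
35 -15 [ 0.5195 -0.115   0.2447] tip [-8. 73.] contacts 69 58 [array([152.,  17.]), array([  3., 142.])]
45 -5 [ 0.5176 -0.0727  0.2506] tip [ 3. 73.] contacts 69 58 [array([152.,  17.]), array([  3., 142.])]
60 10 [ 0.5147 -0.0091  0.2454] tip [21. 70.] contacts 69 58 [array([152.,  17.]), array([  3., 142.])]
75 25 [0.512  0.0511 0.2239] tip [36. 63.] contacts 69 58 [array([152.,  17.]), array([  3., 142.])]
90 40 [0.5096 0.1036 0.1876] tip [50. 51.] contacts 69 58 [array([152.,  17.]), array([  3., 142.])]
t: 8.3
eef_pos: [0.5257, -0.2147, 0.3954]
ee_rot: [3.14, -0.008, 0.045]
force: [0.3, 0.3, -0.5]
width: 0.059
```

```bash
python3 -m inch '[[[0,0.25,0,-0.055,-0.0025,0],[0,0.5,0,-0.11,-0.005,0],[0,0.75,0,-0.165,-0.0075,0],[0,1,0,-0.222,-0.01,0],[0,1,0,-0.222,-0.01,0]]]'
python3 - <<'E'
from h import *
print(arm.get_state()['q'])
E
python3 -m inch '[[[0,-0.15,0,0.05,0.0025,0],[0,-0.3,0,0.1,0.005,0],[0,-0.45,0,0.15,0.0075,0],[0,-0.6,0,0.2,0.01,0],[0,-0.75,0,0.25,0.0115,0],[0,-0.9,0,0.3,0.0135,0],[0,-1,0,0.35,0.016,0],[0,-1,0,0.389,0.0175,0]]]'
python3 - <<'E'
from h import *
print(arm.get_state()['q'])
E
cat plan.py >/dev/null
```

```text
t: 8.93
eef_pos: [0.5249, -0.0109, 0.3891]
ee_rot: [2.44, 0.003, 0.051]
force: [-0.1, -0.2, -1.2]
width: 0.0591
[ 0.51196768  0.17057932 -0.62837266  0.6629744  -1.21788463  0.73112938]
t: 9.93
eef_pos: [0.5247, -0.2167, 0.3902]
ee_rot: [-2.611, -0.002, 0.041]
force: [-0.6, -0.2, -0.8]
width: 0.0591
[-0.26595067  0.28867566  0.01965543 -0.50605886 -1.48725215  1.96946704]
```

```bash
python3 -m inch '[[[0,0.01,-0.25,0,0,0],[0,0.02,-0.5,0,0,0],[0,0.02,-0.7,0,0,0],[0,0.02,-0.78,0,0,0],[0,0.02,-0.78,0,0,0]]]'
python3 - <<'E'
from h import *
f=arm.grab_frame('scene'); crop('scene','pics/s5.png',195,125,375,260,4,img=f)
E
```

```text
t: 10.55
eef_pos: [0.5246, -0.2107, 0.234]
ee_rot: [-2.616, 0.001, 0.044]
force: [0.3, -0.7, 0.9]
width: 0.0586
```

View pics/s5.png

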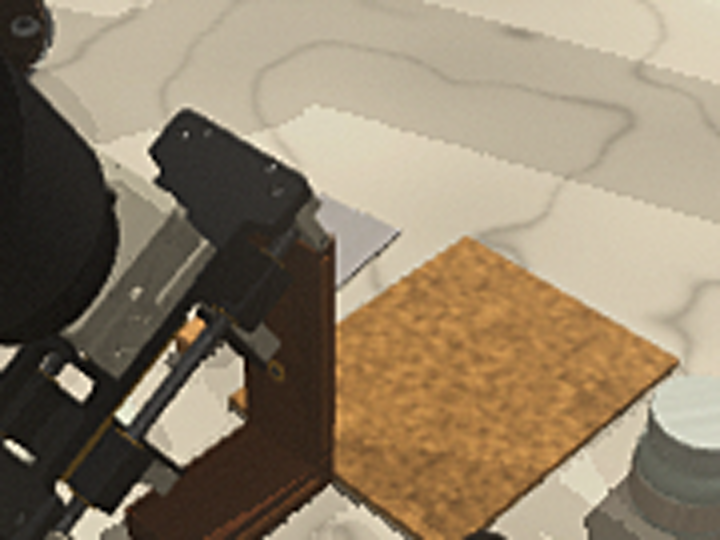

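```bash
python3 -m inch '[[[0,0.02,-0.02,0,0,0],[-0.005,0.035,-0.025,0,0,0],[-0.006,0.05,-0.03,-0.002,0,0],[-0.007,0.07,-0.035,-0.004,0,0],[-0.008,0.09,-0.04,-0.007,0,0],[-0.01,0.11,-0.045,-0.009,0,0],[-0.01,0.125,-0.05,-0.011,-0.0005,0],[-0.01,0.125,-0.05,-0.011,-0.0005,0]]]'
python3 - <<'E'
from h import *
f=arm.grab_frame('scene'); crop('scene','pics/s6.png',195,125,375,260,4,img=f)
E
```

```text
t: 11.6
eef_pos: [0.5226, -0.1849, 0.2245]
ee_rot: [-2.651, 0.0, 0.045]
force: [0.1, -1.0, -0.9]
width: 0.0589
```

View pics/s6.png

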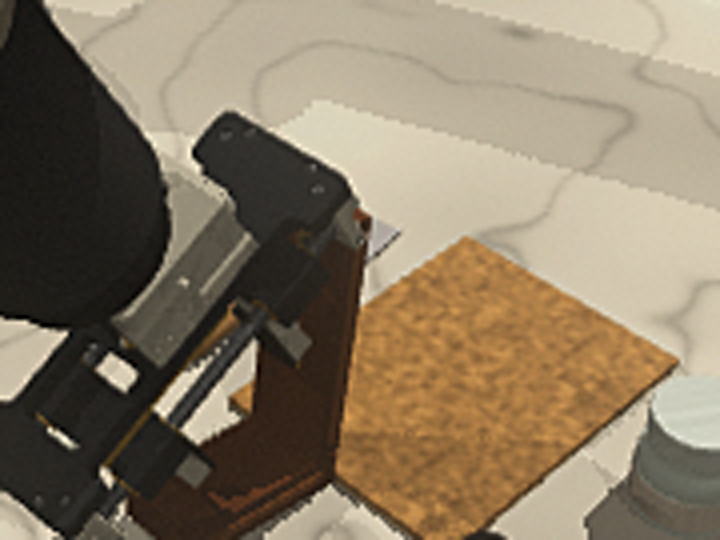

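```bash
cat > ov.py <<'E'
import sys
from h import *
from plan import *
# overlay bracket wireframe at theta with heel Y offset, plus tool fingertips
def W(Y,X,Z): # plane coords mm: Y along push, X lateral (+x world)
    p=np.array([.517,-.0605])+d*Y/1000+np.array([.999,.045])*X/1000
    return np.array([*p,Z/1000])
def draw(f,th,hy=None,k=4,box=(195,125,375,260),hz=None):
    t=np.radians(th); ex=np.array([np.cos(t),-np.sin(t)]); ez=np.array([np.sin(t),np.cos(t)]); H=heel(th).copy()
    if hy is not None: H[0]=hy
    if hz is not None: H[1]=hz
    prof=[(0,0),(0,165),(-16,165),(-16,22),(-100,22),(-100,0)]
    x0,y0,x1,y1=box
    im=cv2.resize(f[y0:y1,x0:x1],None,fx=k,fy=k,interpolation=cv2.INTER_CUBIC)
    def P(q): u=proj('scene',q); return tuple(int(round(v)) for v in ((u+.5-[x0,y0])*k-.5))
    for X in (-25,25):
        pts=[]
        for x,z in prof:
            c=H+x*ex+z*ez; pts.append(P(W(c[0],X,c[1])))
        cv2.polylines(im,[np.array(pts)],True,(0,255,0) if X>0 else (255,255,0),1)
    # tool
    s=arm.get_state(); R=cv2.Rodrigues(np.array([0.,0,0]))[0]
    from scipy.spatial.transform import Rotation as Ro
    R=Ro.from_euler('xyz',s['ee_rot']).as_matrix(); o=s['eef_pos']; wd=s['width']/2
    for sg in (1,-1):
        a=P(o+R@[0,sg*wd,.178]); b=P(o+R@[0,sg*(wd+.0145),.178]); c=P(o+R@[0,sg*(wd+.0145),.112])
        cv2.polylines(im,[np.array([a,b,c])],False,(0,0,255),2)
    return im
E
python3 - <<'E'
from ov import *
f=arm.grab_frame('scene')
cv2.imwrite('pics/s7.png',draw(f,9))
E
```

```text
(no output)
```

View pics/s7.png

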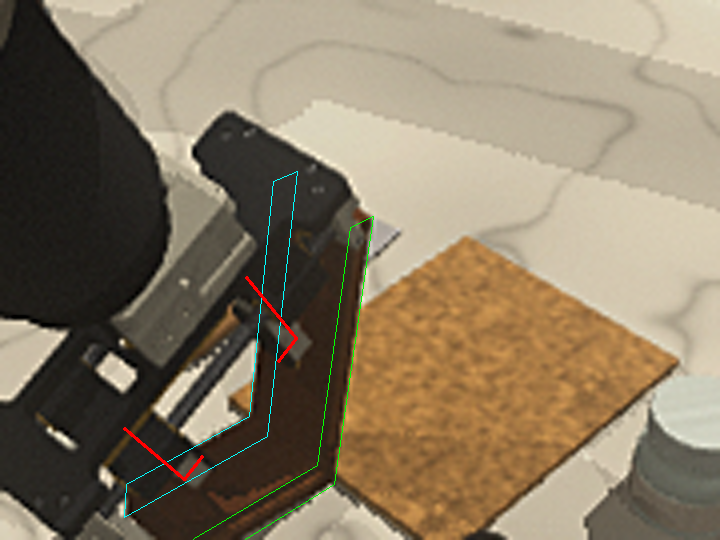

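```bash
python3 -m inch '[[[-0.001,0.02,0.006,-0.002,0,0],[-0.002,0.045,0.014,-0.005,0,0],[-0.003,0.07,0.022,-0.008,0,0],[-0.0045,0.0965,0.03,-0.0117,0,0],[-0.005,0.115,0.033,-0.0135,0,0],[-0.006,0.132,0.036,-0.0155,-0.0005,0],[-0.0065,0.1475,0.0375,-0.017,-0.0007,0],[-0.0065,0.1475,0.0375,-0.017,-0.0007,0]]]'
python3 - <<'E'
from ov import *
f=arm.grab_frame('scene')
cv2.imwrite('pics/s8.png',draw(f,24))
E
```

```text
t: 12.7
eef_pos: [0.5214, -0.1555, 0.2322]
ee_rot: [-2.704, 0.0, 0.045]
force: [-0.5, -0.5, 0.4]
width: 0.0591
```

View pics/s8.png

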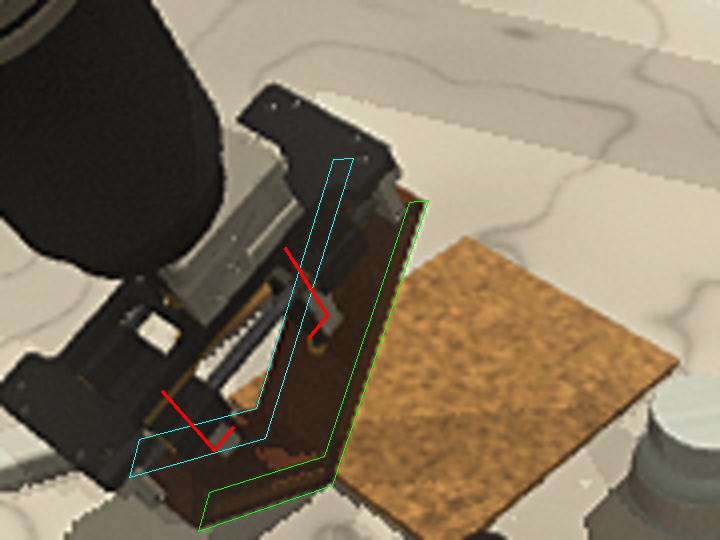

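```bash
python3 -m inch '[[[-0.001,0.03,0.01,-0.008,0,0],[-0.003,0.065,0.022,-0.018,-0.0008,0],[-0.005,0.1,0.0345,-0.028,-0.0012,0],[-0.006,0.135,0.044,-0.038,-0.0017,0],[-0.008,0.17,0.0535,-0.047,-0.002,0],[-0.0095,0.2025,0.0625,-0.056,-0.0025,0],[-0.0095,0.2025,0.0625,-0.056,-0.0025,0]]]'
python3 - <<'E'
from ov import *
f=arm.grab_frame('scene')
cv2.imwrite('pics/s9.png',draw(f,35))
E
```

```text
t: 13.62
eef_pos: [0.5194, -0.1141, 0.2451]
ee_rot: [-2.881, -0.001, 0.047]
force: [1.0, -0.7, 0.4]
width: 0.0591
```

View pics/s9.png

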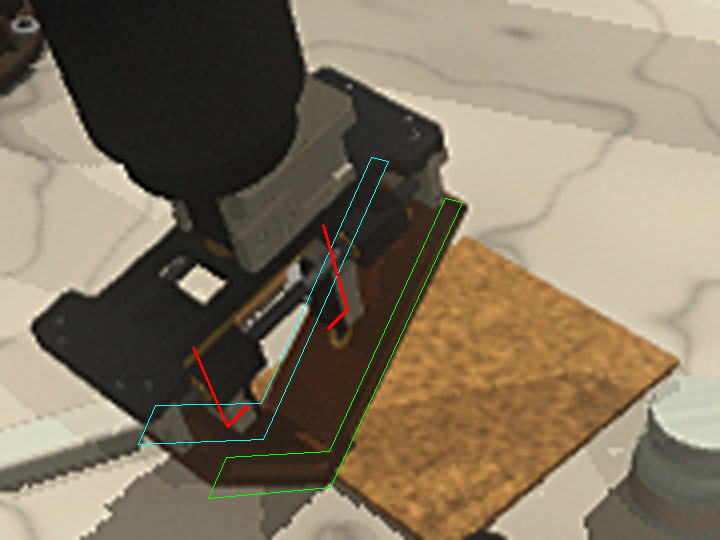

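```bash
python3 -m inch '[[[-0.0015,0.035,0.007,-0.0095,-0.0004,0],[-0.003,0.07,0.013,-0.019,-0.0008,0],[-0.0045,0.105,0.018,-0.028,-0.0012,0],[-0.006,0.14,0.022,-0.037,-0.0017,0],[-0.0075,0.175,0.025,-0.047,-0.002,0],[-0.009,0.207,0.0275,-0.0556,-0.0025,0],[-0.009,0.207,0.0275,-0.0556,-0.0025,0]]]'
python3 - <<'E'
from ov import *
f=arm.grab_frame('scene')
cv2.imwrite('pics/s10.png',draw(f,47))
E
```

```text
t: 14.55
eef_pos: [0.5176, -0.0735, 0.2502]
ee_rot: [-3.055, 0.0, 0.045]
force: [0.4, -0.4, 1.5]
width: 0.0593
```

View pics/s10.png

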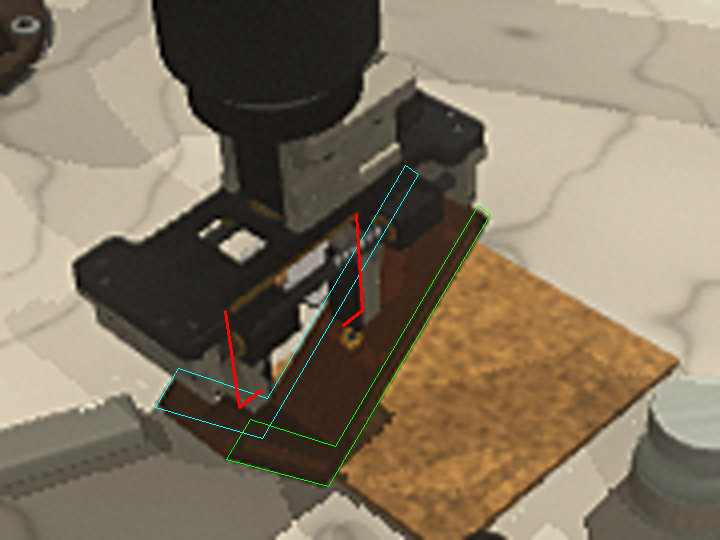

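```bash
python3 -m inch '[[[-0.002,0.046,0.001,-0.012,-0.0005,0],[-0.004,0.092,0,-0.024,-0.001,0],[-0.006,0.138,-0.002,-0.036,-0.0016,0],[-0.008,0.184,-0.006,-0.048,-0.0021,0],[-0.01,0.23,-0.011,-0.06,-0.0026,0],[-0.0125,0.276,-0.017,-0.072,-0.0031,0],[-0.0145,0.322,-0.024,-0.0833,-0.0037,0],[-0.0145,0.322,-0.024,-0.0833,-0.0037,0]]]'
python3 - <<'E'
from ov import *
f=arm.grab_frame('scene')
cv2.imwrite('pics/s11.png',draw(f,62))
E
```

```text
t: 15.6
eef_pos: [0.515, -0.0093, 0.2453]
ee_rot: [2.966, 0.001, 0.045]
force: [0.6, 1.2, 1.6]
width: 0.059
```

View pics/s11.png

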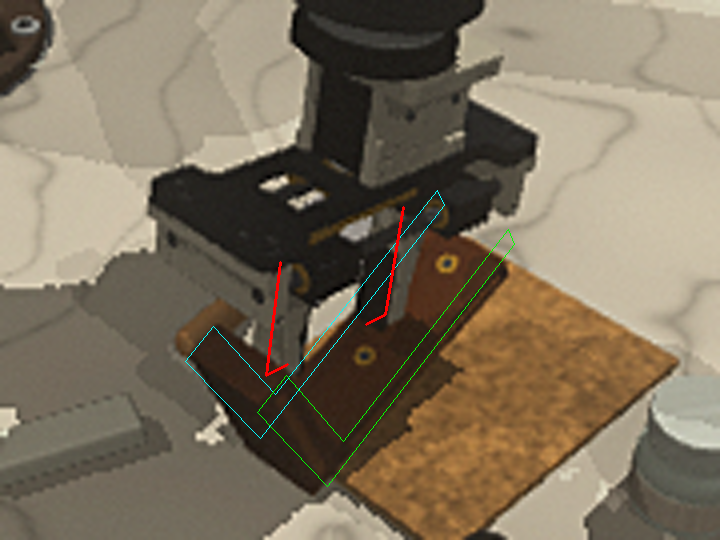

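Run:
```python
from ov import *
f=arm.grab_frame('scene')
cv2.imwrite('pics/s12.png',draw(f,67,-14,hz=0))
```

```text
(no output)
```

View pics/s12.png

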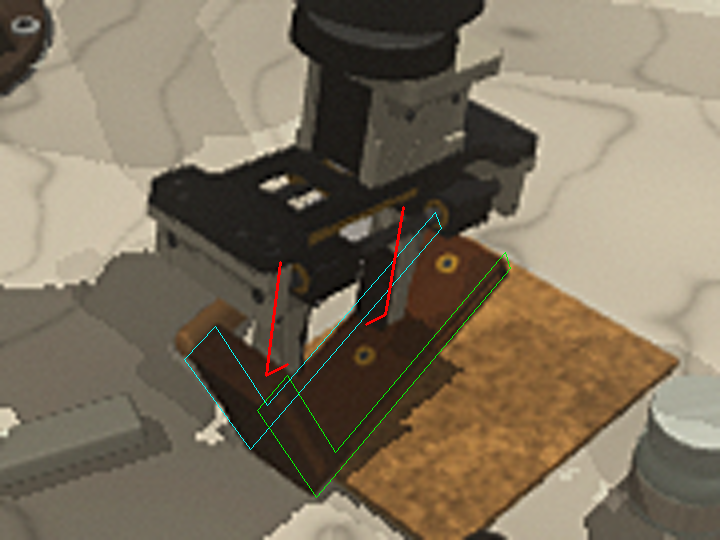

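```bash
cat > plan2.py <<'E'
import plan
from plan import *
def heel2(th):
    t=np.radians(th)
    if th<=76: return np.array([-6*np.tan(t),0.])
    s=6/np.cos(np.radians(76)); return np.array([0,6.])-s*np.array([np.sin(t),np.cos(t)])
plan.heel=heel2
def go(th,psi,w=45.,da=0,db=0):
    a,b=tip_ab(psi,w); P,c=plan.pose(th,th-psi,a+da,b+db); return P,th-psi,c
if __name__=="__main__":
    ref=np.array([.515,-.0093,.2453]); 
    for th,psi in [(66,56),(67,57),(68,58),(72,57),(76,57),(80,57),(85,57),(90,57)]:
        P,phi,c=go(th,psi); print(th,phi,P.round(4),'rel',((P-ref)/.2).round(4),'rx',round(-(phi-10)/180,4),'tip',c.round())
E
python3 plan2.py
```

```text
66 10 [ 0.5145 -0.0057  0.237 ] rel [-0.0023  0.0181 -0.0414] rx 0.0 tip [24. 62.]
67 10 [ 0.5145 -0.0046  0.2359] rel [-0.0026  0.0234 -0.0469] rx 0.0 tip [25. 61.]
68 10 [ 0.5144 -0.0036  0.2348] rel [-0.0028  0.0283 -0.0526] rx 0.0 tip [26. 59.]
72 15 [0.5138 0.0113 0.2289] rel [-0.0062  0.1032 -0.0819] rx -0.0278 tip [26. 57.]
76 19 [0.5133 0.0215 0.2221] rel [-0.0085  0.1539 -0.1162] rx -0.05 tip [24. 54.]
80 23 [0.5126 0.0363 0.2158] rel [-0.0118  0.2281 -0.1474] rx -0.0722 tip [27. 52.]
85 28 [0.5118 0.0542 0.2066] rel [-0.0158  0.3176 -0.1937] rx -0.1 tip [31. 49.]
90 33 [0.5111 0.0713 0.1958] rel [-0.0197  0.4028 -0.2475] rx -0.1278 tip [35. 47.]
```

```bash
python3 -m inch '[[[-0.001,0.02,-0.01,-0.007,-0.0003,0],[-0.002,0.04,-0.018,-0.014,-0.0006,0],[-0.003,0.06,-0.027,-0.021,-0.0009,0],[-0.0036,0.08,-0.035,-0.0278,-0.0012,0],[-0.0045,0.095,-0.046,-0.035,-0.0015,0],[-0.005,0.11,-0.057,-0.042,-0.0019,0],[-0.006,0.12,-0.065,-0.048,-0.0021,0],[-0.006,0.12,-0.065,-0.048,-0.0021,0]]]'
python3 - <<'E'
from ov import *
f=arm.grab_frame('scene')
cv2.imwrite('pics/s13.png',draw(f,76,-24,hz=0))
E
```

```text
t: 16.7
eef_pos: [0.5136, 0.0148, 0.2321]
ee_rot: [2.814, 0.001, 0.045]
force: [0.9, 1.7, 1.5]
width: 0.0589
```

View pics/s13.png

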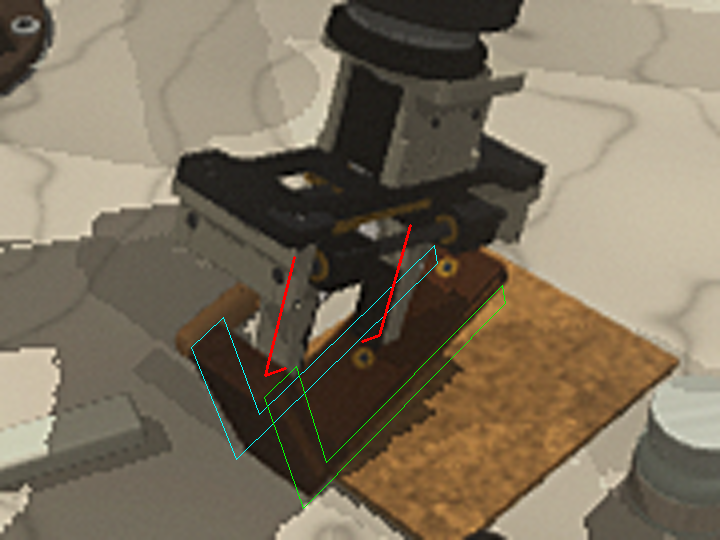

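Run:
```python
from ov import *
f=arm.grab_frame('scene')
cv2.imwrite('pics/s14.png',draw(f,70,-16,hz=0))
```

```text
(no output)
```

View pics/s14.png

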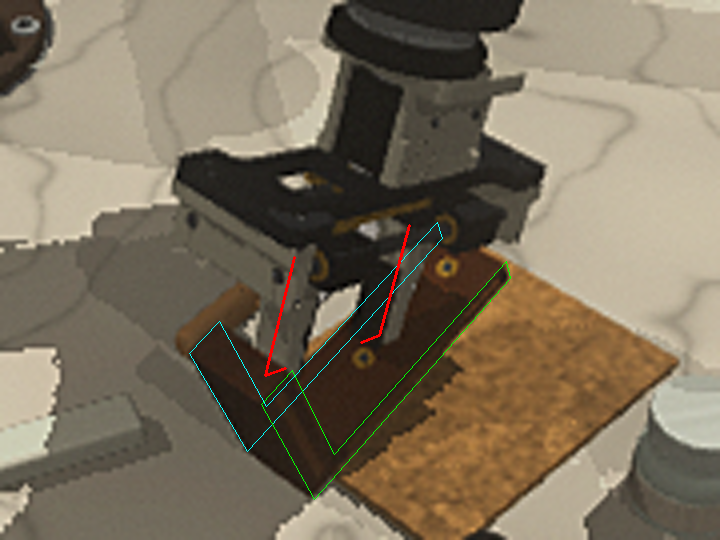

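```bash
python3 -m inch '[[[0,0.008,0,0,0,0],[-0.001,0.016,0,0,0,0],[-0.001,0.024,0,0,0,0],[-0.0015,0.032,0,0,0,0],[-0.002,0.04,0,0,0,0],[-0.002,0.048,0,0,0,0],[-0.0025,0.055,0,0,0,0],[-0.0025,0.055,0,0,0,0]]]'
python3 - <<'E'
from ov import *
f=arm.grab_frame('scene')
cv2.imwrite('pics/s15.png',draw(f,77,-20,hz=0))
E
```

```text
t: 17.8
eef_pos: [0.5131, 0.0257, 0.2323]
ee_rot: [2.815, 0.0, 0.045]
force: [-0.4, 1.3, 0.9]
width: 0.0592
```

View pics/s15.png

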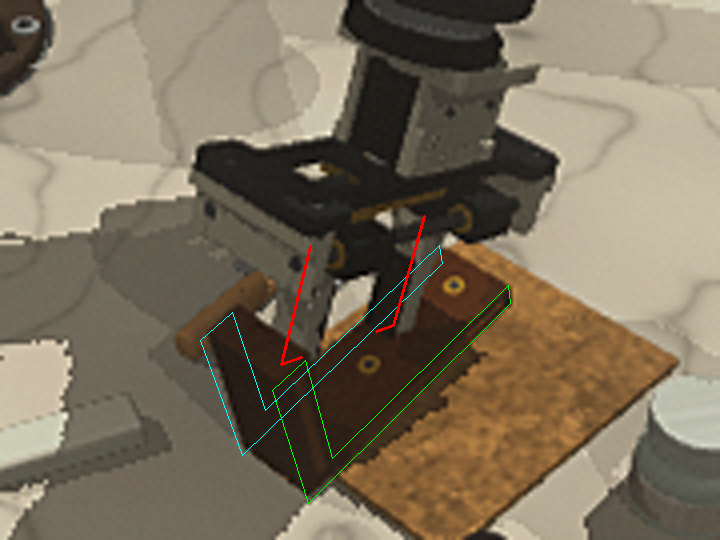

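```bash
python3 -m inch '[[[0,0.006,0,0,0,0],[0,0.012,0,0,0,0],[-0.001,0.018,0,0,0,0],[-0.001,0.024,0,0,0,0],[-0.0015,0.03,0,0,0,0],[-0.002,0.036,0,0,0,0],[-0.002,0.042,0,0,0,0],[-0.002,0.042,0,0,0,0]]]'
python3 - <<'E'
from ov import *
f=arm.grab_frame('scene')
cv2.imwrite('pics/s16.png',draw(f,83,-22,hz=2))
E
```

```text
t: 18.85
eef_pos: [0.5127, 0.0341, 0.2324]
ee_rot: [2.815, 0.0, 0.045]
force: [1.2, 0.8, 0.3]
width: 0.059
```

View pics/s16.png

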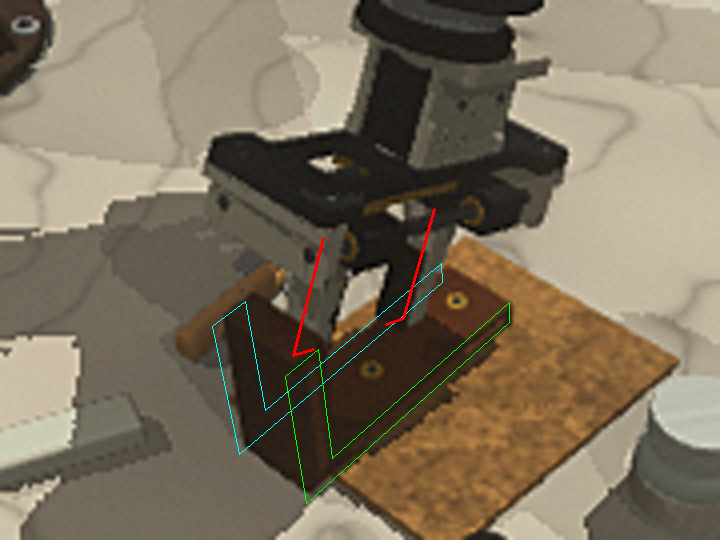

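```bash
python3 -m inch '[[[0,0.005,0,0,0,0],[0,0.01,0,0,0,0],[0,0.015,0,0,0,0],[-0.001,0.02,0,0,0,0],[-0.001,0.025,0,0,0,0],[-0.0015,0.03,0,0,0,0],[-0.0015,0.034,0,0,0,0],[-0.0015,0.034,0,0,0,0]]]'
python3 - <<'E'
from ov import *
f=arm.grab_frame('scene')
cv2.imwrite('pics/s17.png',draw(f,89,-17,hz=5))
E
```

```text
t: 19.9
eef_pos: [0.5124, 0.0407, 0.2323]
ee_rot: [2.815, 0.001, 0.044]
force: [0.5, 1.3, -0.2]
width: 0.0595
```

View pics/s17.png

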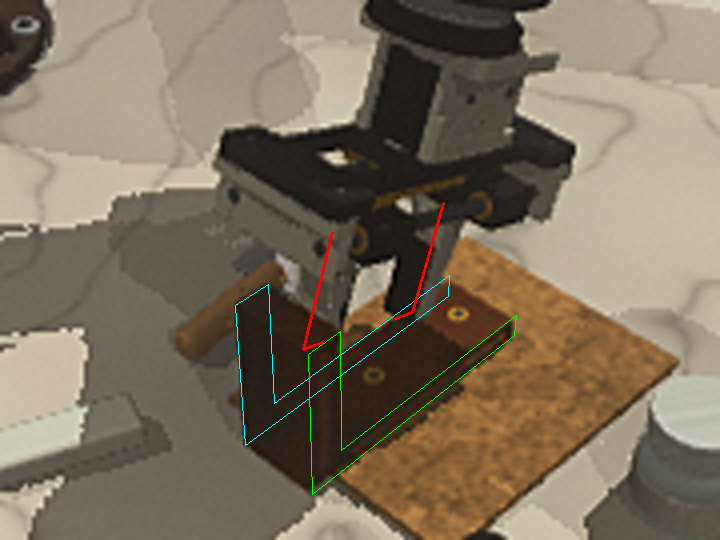

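```bash
python3 -m inch '[[[0,0.004,0,0,0,0],[0,0.008,0,0,0,0],[0,0.012,0,0,0,0],[0,0.016,0,0,0,0],[-0.001,0.02,0,0,0,0],[-0.001,0.025,0,0,0,0],[-0.001,0.03,0,0,0,0],[-0.0015,0.035,0,0,0,0]]]'
python3 - <<'E'
from ov import *
f=arm.grab_frame('scene')
cv2.imwrite('pics/s18.png',draw(f,90,-17,hz=6))
E
```

```text
t: 20.95
eef_pos: [0.5121, 0.0478, 0.2324]
ee_rot: [2.815, 0.0, 0.044]
force: [0.1, -0.1, -0.0]
width: 0.0589
```

View pics/s18.png

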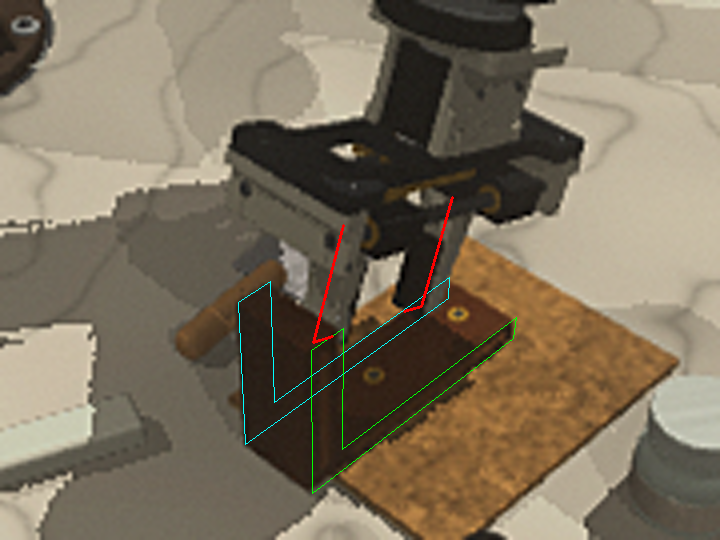

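```bash
python3 -m inch '[[[0,0.03,0.05,0,0,0],[0,0.08,0.2,0,0,0],[0,0.17,0.45,0,0,0],[0,0.26,0.7,0,0,0],[0,0.34,0.95,0,0,0],[0,0.34,0.95,0,0,0]]]';python3 -m inch '[[[0,0.25,0.05,0,0,0],[0,0.5,0.1,0,0,0],[0,0.75,0.1,0,0,0],[0,1,0.1,0,0,0],[0,1,0.1,0,0,0]]]';  python3 - <<'E'
from ov import *
f=arm.grab_frame('scene')
cv2.imwrite('pics/s19.png',draw(f,90,-15,hz=6)); cv2.imwrite('pics/t19.png',arm.grab_frame('top'))
E
```

```text
t: 21.75
eef_pos: [0.5127, 0.1174, 0.4272]
ee_rot: [2.819, -0.007, 0.047]
force: [-0.5, -1.0, -0.8]
width: 0.0589
t: 22.38
eef_pos: [0.5117, 0.3188, 0.441]
ee_rot: [2.814, 0.002, 0.047]
force: [0.0, -0.2, -0.6]
width: 0.059
```

View pics/s19.png

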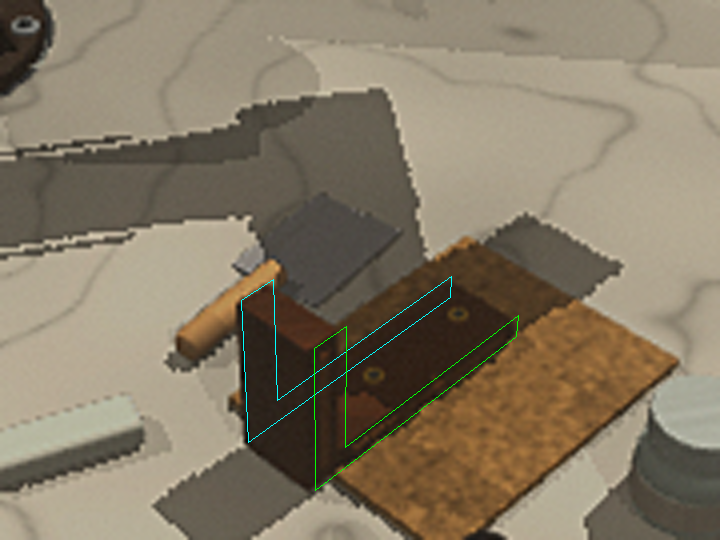

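View pics/t19.png

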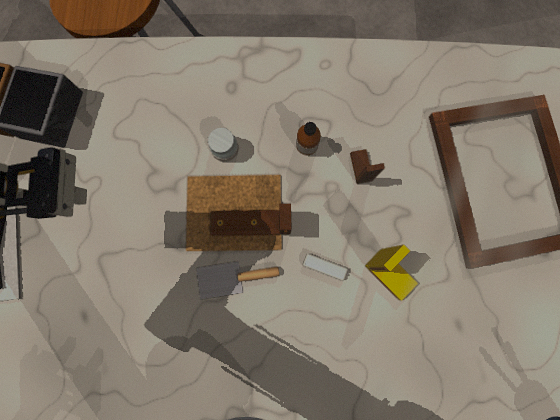

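Run:
```python
from h import *
f=arm.grab_frame('top'); crop('top','pics/t20.png',180,165,310,260,6,img=f)
b=np.load if 0 else None
print('leg end',unproj('top',210.5,223,.014).round(4),'foot back',unproj('top',291.5,218,.106).round(4))
for t in ("jar","bottle","spatula","wax_bar"):
    d=arm.search_frame(t,'top')
    if d:
        b=d[0]['box']; print(t,unproj('top',b[0],b[1],.01).round(3),unproj('top',b[2],b[3],.01).round(3))
print(arm.get_state()['t'])
```

```text
leg end [0.5129 0.0875 0.014 ] foot back [ 0.5153 -0.0792  0.106 ]
jar [0.719 0.103 0.01 ] [0.648 0.033 0.01 ]
bottle [ 0.733 -0.089  0.01 ] [ 0.665 -0.139  0.01 ]
spatula [0.432 0.111 0.01 ] [ 0.36  -0.062  0.01 ]
wax_bar [ 0.452 -0.105  0.01 ] [ 0.402 -0.197  0.01 ]
22.725
```

View pics/t20.png

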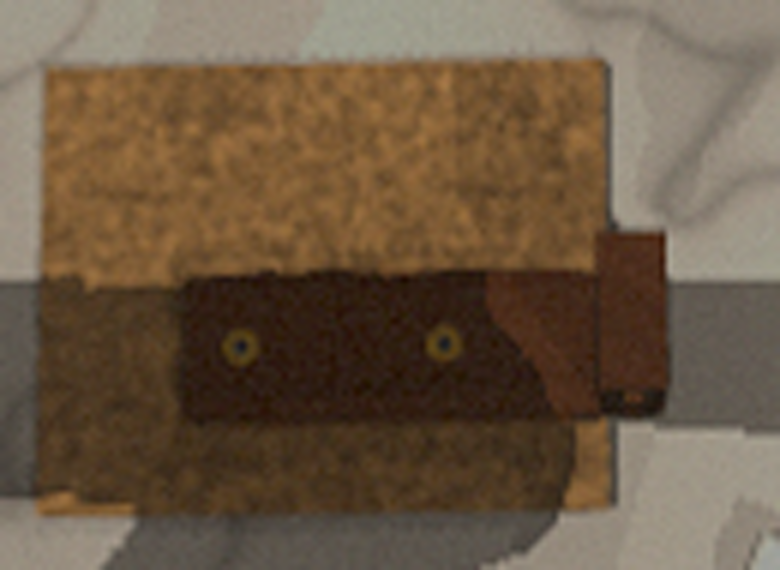

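Run:
```python
from station import arm
print(arm.job_done())
```

```text
the job is handed in; nothing more can be done
None
```

I pushed the large dark bracket up to the board's edge, tipped it over that edge and lowered it flat onto the cork. I handed the job in at about 22.7 s; the system gives no verdict.

- **Push:** I pushed on the end of the foot until the heel was against the edge and the bracket was still upright. The push force rose to 12.5 N on contact, so I stopped there.
- **Tip and lower:** One finger pushed the leg while the other sat in the crook against the foot. I held the bracket through balance and let it down in small steps. Wrist force readings stayed under about 3 N throughout.
- **Heel slip:** The heel slid back further than I planned around 60–70° of tilt. I changed the finger path, and it stayed within the 4 cm limit.

**Last checks in the images, arm clear:**
- The leg lies flat and square on the cork.
- The heel is about 15–17 mm short of the edge and about 24 mm from the edge's middle (limits 40 and 70 mm).
- The leg's top end is about 147 mm onto the board (more than 120 mm required).
- The jar, bottle, spatula and wax bar are where they were, to within about 8 mm, which I put down to detection error.

I never measured how fast the bracket turned. The pictures between steps showed smooth motion, apart from a tilt a few degrees ahead of plan near balance and around 60°.

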